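# Seat a well plate in its stage clamp by pushing

## Robot

A 6-joint arm with a two-finger parallel gripper is mounted at the origin on the work surface. World frame = base frame: x ahead of the robot, y to its left, z up, the work surface at z = 0. Lengths are in m, angles in rad, forces in N, time in s.
With the tool pointing down it reaches from about 0.325 to 0.9 m from the base axis. Payload 6.1 kg.
Tool frame: the origin (TCP) lies at the very end of the fingers, on their centre line; the grasp point (between the pads) lies 19 mm behind it; z points along the fingers, y is the line along which they close (so a half turn about z gives the same grasp; the last joint's range is limited). The gripper opens to 87 mm and grips with 3 to 60 N. Pads are 19 mm wide; open, the fingers measure 117 mm over their backs; the gripper's body (75 mm by 190 mm) begins 51 mm behind the grasp point.
Start: joints at [1.11, 0.22, 1.526, -0, 1.395, -0.126], TCP at [0.205, 0.59, 0.223] pointing down, gripper open.
Joint ranges: [-2.98, 2.98], [-0.91, 2.08], [0.09, 2.57], [-1.24, 4.39], [0.2, 2.65], [-2.68, 2.68]. Speed limits (rad/s): [2.57, 2.57, 3.01, 3.14, 3.14, 3.14].

## Interface

Orientations are given as a 3x3 rotation matrix whose columns are the frame's x, y, z axes.
In Python, from cell import arm gives the robot as it stands.
- The arm moves only by the tool move_arm, never from a script. Its argument "increments" is a list of rows, each a list of 3 entries, a list of its own where there are three numbers: the turn, a rotation vector about the tool's x, y, z in rad, then the shift along the tool's x, y, z in mm, then the closure, from -1 (fully open) to 1 (shut). In form: [[[rx, ry, rz], [x, y, z], hand], ...]. A call has 1 to 20 rows; each row is the pose to reach, as a shift and turn from the pose commanded when the call began, along the tool's axes at that moment; what a row does not reach only later rows make up. A row lasts 1/8 s, in which the tool goes at most 62.5 mm and 10.7 degrees, less where a joint would pass 70% of its speed; a pose out of reach is approached as far as the arm can. A call with a gripper value outside its range is refused whole. The fingers move at their own pace and stop on an object; "newtons" is the grip in N (left out, the last holds). Time passes only in rows, so rows that repeat a pose let the fingers close. It gives the time, the measured TCP pose, the force, the opening and the grip force at its end, in the units of the state.
- arm.read_state(): the state, without advancing time (a new reading comes with each control period).
- arm.snapshot(name): name is "scene" or "top"; returns the picture (480x640x3 uint8, red, green, blue); there is no depth.
- arm.camera_params(name): a dict with "K" (3x3 intrinsics, pixels), "D" ([k1, k2, p1, p2, k3] as OpenCV has them; the pictures are not rectified), "rvec" (rotation vector, rad) and "tvec" (3), from world to camera coordinates, as OpenCV has them. Camera axes: x right, y down, z forward; pixel columns grow to the right and rows downward; lengths in m; the calibration is good to about 2 mm. A picture is of the moment at which its call begins. camera_params takes no time and is no camera call.
- arm.hand_in(): hands the job in; it is judged then, once.
Trained networks look in the newest picture that a camera, given by its name, has taken for a name from the list of things; names that differ only in an ending like _2 or _b are one class to them, and where a whole thing is asked for, a point or a joint stands for the part that bears it (a point fixed in the world has none). Each returns a list of dicts, best first, with "conf" (0 to 1); they miss things now and then, are a little off and sometimes report something else, mostly with a low value. They report only what shows in the picture. A call takes as long as a camera call. They do not tell look-alikes from the thing itself.
- arm.search_frame(target, camera): "at" ([x, y, z] in m, in world coordinates, good to about 4 mm: the middle of the surface that is visible of it).
- arm.tip_of(target, camera): "at" ([x, y, z] in m, in world coordinates, good to about 4 mm: a listed point, or the origin of a listed thing).
The state is a dict: "time_s": time; "qpos": joint angles; "qvel": joint speeds; "joint_efforts": joint torques, N m; "position": TCP position; "tool_rot": TCP orientation; "ft_force": force on the tool from outside, world axes, zero at the start; "ft_torque": the same for the moment, N m; "width": finger opening in m; "finger_force": force on a finger pad.
Only numpy, scipy, OpenCV 4.12 (cv2) and the standard library are available. Lean on these libraries where they do the work, as an engineer would, in place of code of your own. Each camera call takes 0.05 s, during which the arm holds its last target. There are 200 camera calls.

## Task

Seat the white well plate in the clamp of the black stage board by pushing only: first push the plate back, away from the robot, until its long side is flush against the rear fence, then push the sliding jaw sideways up against the plate so that the plate ends snug in the corner of the two fences with the jaw left touching it. The plate slides on the board and is never lifted or tipped; push gently, and leave the jar, the flask and the bottle where they are.

Things in the scene. Friction and masses are not known exactly. Their poses are not given: they have to be found in the camera images.
- stage: fixed black board, 20 mm thick; origin on its underside (z 0). Its x points away from the robot, y to the robot's left (turned up to 0.3 rad). It spans x -150..140, y -210..115 mm. Two aluminium fences rise 12 mm above its top: rear fence, stop face looking to -x at x = 100 mm, for y -95..105 mm; side fence, stop face looking to -y at y = 90 mm, for x -10..100 mm
- seat (a point): point fixed on the board's top surface (stage frame x 57, y 26, z 20 mm), axes as the stage's: where the plate's origin is when the plate stands in the corner against both fences
- plate: loose white 24-well plate, 86 mm (its x) by 128 mm (its y) by 22 mm high, 100 to 210 g, flat on the board, its x axis roughly along the stage's x (turned up to 0.25 rad); origin at the centre of its underside. It starts nearer the robot than the jaw and the fences, so it can go straight back between jaw and side fence
- jaw (a joint): travel (m) of the aluminium sliding jaw along the stage's +y, towards the side fence; starts between 0 and 0.03, ends at 0.115. Its rubber front face is at stage y = -140 mm + travel, so it meets a plate standing in the corner at travel 0.102. It takes about 2 N to move and stays where it is left (no spring)
- jaw_back (a point): middle of the jaw's rear face (looking to stage -y, the face to push), 15 mm above the board's top; moves with the jaw; axes as the stage's. The jaw block is 60 mm along x (centred on stage x = 57 mm), 30 mm along y from this face to its front face, and 30 mm high above the board's top
- jar: small amber glass jar, 42 mm diameter, 50 mm high, standing on the board near its front right corner; origin at the centre of its underside. To be left alone
- flask: clear culture flask lying on the bench left of the board, 105 mm long (its x) by 50 mm by 27 mm high; origin on its underside near the middle. To be left alone
- bottle: white bottle, 60 mm diameter, 130 mm high, standing on the bench left of the board; origin at the centre of its underside. To be left alone
Things that resemble listed ones, but are neither listed nor needed, are in the scene too. Leave any yellow look-alike of the plate alone.

How it is judged:
By the outcome, as a careful person would: the job done as asked, in the order asked, and still so for the second after the job is handed in, with the robot touching nothing.
It also fails if it takes over 45 s, if anything falls off the work surface, if the arm or the gripper's body presses on something with over 40 N, if the wrist force passes 120 N, or if a joint passes its speed limit or range.

## Working session

There is one attempt and no reset: what is moved stays moved. The work goes in short steps, Python scripts to look and compute and a tool call to move; the robot and the scene stay as the last step left them, time stands still between calls to the robot, and variables do not carry over. Pictures are saved under pics/ and viewed, at most 10 in all, crops included, and the job is handed in when it is done.

Besides the shell and the picture viewer there is one more tool, called after ">>>" as name(argument=value, ...) on one line, values as JSON. move_arm: Moves the arm, as the interface text tells. Its arguments: {"type":"object","properties":{"increments":{"type":"array"},"newtons":{"type":"number"}},"required":["increments"]}

```bash
mkdir -p pics; python3 - <<'E'
from cell import arm
import cv2, numpy as np
np.set_printoptions(precision=4,suppress=True)
for c in("scene","top"):
    im=arm.snapshot(c); cv2.imwrite(f"pics/{c}0.png",im[:,:,::-1])
    p=arm.camera_params(c); R=cv2.Rodrigues(np.array(p["rvec"]))[0]; print(c,-R.T@np.array(p["tvec"]).ravel(),np.array(p["K"]).ravel(),R[2])
    for t in("plate","jaw_back","seat","jar","stage","flask","bottle"):
        for d in arm.tip_of(t,c)[:3]: print(t,np.array(d["at"]),round(d["conf"],2))
s=arm.read_state();print(s["time_s"],s["position"],np.array(s["tool_rot"]))
E
```

```text
scene [ 1.1517 -0.1908  0.711 ] [505.2516   0.     319.8205   0.     505.2516 239.3055   0.       0.
   1.    ] [-0.6158  0.2238 -0.7555]
plate [ 0.4923 -0.2637 -0.0008] 0.96
plate [0.5142 0.0646 0.0181] 0.74
plate [ 0.8377  0.1724 -0.0001] 0.73
jaw_back [ 0.6321 -0.0578  0.0353] 0.69
jaw_back [0.5136 0.0667 0.0187] 0.55
seat [0.5825 0.1382 0.0221] 0.69
jar [ 0.4891 -0.0962  0.024 ] 0.74
stage [0.5287 0.0955 0.0027] 0.89
flask [ 0.414   0.2685 -0.0003] 0.65
bottle [0.5518 0.3454 0.0018] 0.9
top [0.4149 0.0088 0.9488] [434.8521   0.     320.9027   0.     434.8521 237.7161   0.       0.
   1.    ] [ 0.1993  0.0323 -0.9794]
plate [ 0.4936 -0.2622 -0.0021] 0.82
plate [0.8359 0.179  0.001 ] 0.64
jaw_back [ 0.6291 -0.0536  0.0375] 0.97
seat [0.582  0.1335 0.0195] 0.81
seat [0.5171 0.0695 0.0173] 0.47
jar [ 0.4873 -0.097   0.0216] 0.91
stage [0.5329 0.0928 0.0038] 0.73
flask [ 0.4102  0.2746 -0.0039] 0.91
0.8 [0.2054 0.5903 0.2226] [[-0.9445  0.3286  0.0001]
 [ 0.3286  0.9445  0.0001]
 [-0.      0.0001 -1.    ]]
```

View pics/scene0.png

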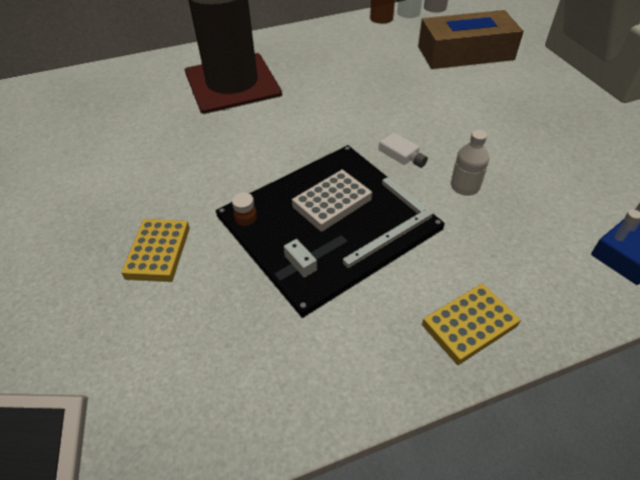

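View pics/top0.png

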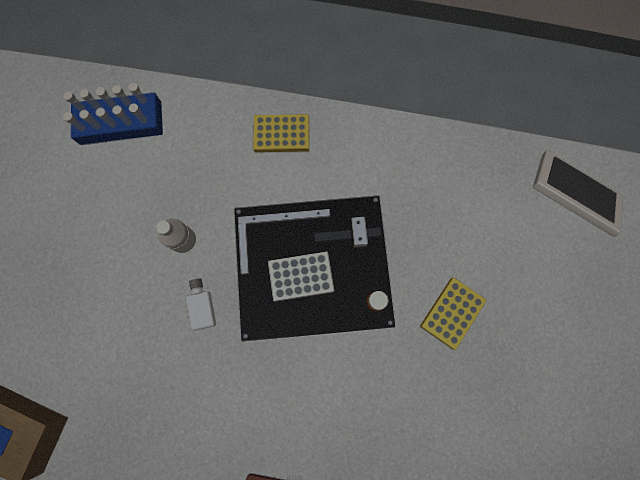

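The white plate is at (300,277) in the top view and (333,199) in the scene view. The two yellow ones, at top (281,132) and (454,313), are look-alikes to leave alone. The jaw is at (359,231), and the jar is at (378,300), clear of the plate. Next I fit box silhouettes in both views and make an enlarged crop.

```bash
cat > h.py <<'E'
from cell import arm
import cv2, numpy as np
from scipy.optimize import least_squares
np.set_printoptions(precision=4,suppress=True)
P={c:{k:np.array(v,float) for k,v in arm.camera_params(c).items() if k in("K","D","rvec","tvec")} for c in("scene","top")}
def proj(X,c): p=P[c]; return cv2.projectPoints(np.array(X,float).reshape(-1,1,3),p["rvec"],p["tvec"],p["K"],p["D"])[0].reshape(-1,2)
def contour(mask,seed):
    cs,_=cv2.findContours(mask.astype(np.uint8),cv2.RETR_EXTERNAL,cv2.CHAIN_APPROX_NONE)
    k=max(cs,key=lambda k:(cv2.pointPolygonTest(k,tuple(map(float,seed)),True)>-4)*cv2.contourArea(k))
    return cv2.convexHull(k)[:,0] if 0 else k[:,0].astype(float)
def box(q,d):  # q x,y,yaw,z ; d x0,x1,y0,y1,h
    x,y,a,z=q; R=np.array([[np.cos(a),-np.sin(a)],[np.sin(a),np.cos(a)]])
    B=np.array([[u,v] for u in d[:2] for v in d[2:4]])@R.T+[x,y]
    return np.vstack([np.c_[B,np.full(4,z)],np.c_[B,np.full(4,z+d[4])]])
def fit(cons,d,q0,fixz=False):
    def f(q):
        q=np.r_[q[:3],q0[3]] if fixz else q
        r=[]
        for c,k in cons.items():
            h=cv2.convexHull(proj(box(q,d),c).astype(np.float32))
            r+=[cv2.pointPolygonTest(h,(float(u),float(v)),True) for u,v in k]
        return np.array(r)
    s=least_squares(f,q0,loss="soft_l1",f_scale=.7,diff_step=1e-4,x_scale=[.01,.01,.05,.01])
    return s.x,np.abs(s.fun).mean()
STAGE=[-.15,.14,-.21,.115,.02]; PLATE=[-.043,.043,-.064,.064,.022]
def grab():
    return {c:arm.snapshot(c) for c in P}
def whites(im,thr=110): return cv2.cvtColor(im,cv2.COLOR_RGB2GRAY)>thr
def hullc(m,seed):
    return contour(m,seed)
E
python3 - <<'E'
from h import *
I=grab()
for c,(x0,y0,x1,y1) in {"top":(220,180,420,360)}.items():
    cv2.imwrite("pics/crop1.png",cv2.resize(I[c][y0:y1,x0:x1,::-1],None,fx=3.3,fy=3.3,interpolation=cv2.INTER_CUBIC))
sc={}
for c in I:
    g=cv2.cvtColor(I[c],cv2.COLOR_RGB2GRAY)
    ps=proj([[.515,.067,.042]],c)[0]; print(c,ps,"plate/bench/board grey",np.percentile(g[int(ps[1])-12:int(ps[1])+12,int(ps[0])-15:int(ps[0])+15],[10,50,90]),np.median(g))
    b=cv2.morphologyEx((g<50).astype(np.uint8),cv2.MORPH_OPEN,np.ones((3,3)))
    k=contour(b,proj([[.45,.0,.02]],c)[0]); sc[c]=cv2.convexHull(k.astype(np.float32))[:,0]
    # densify hull
    h=sc[c]; sc[c]=np.vstack([np.linspace(h[i-1],h[i],max(2,int(np.hypot(*(h[i]-h[i-1]))/3)),endpoint=False) for i in range(len(h))])
q,e=fit(sc,STAGE,[.53,.095,.1,0]);print("stage",q,e)
q,e=fit(sc,STAGE,[.53,.095,.1,0],True);print("stage z0",q,e); 
for c in sc: print(c,fit({c:sc[c]},STAGE,[.53,.095,.1,0],True))
np.save("stage.npy",q)
pc={}
for c in I:
    g=cv2.cvtColor(I[c],cv2.COLOR_RGB2GRAY)
    k=contour(g>75,proj([[.515,.067,.042]],c)[0]).astype(np.float32)
    h=cv2.convexHull(k)[:,0]; print(c,"plate area",cv2.contourArea(h))
    pc[c]=np.vstack([np.linspace(h[i-1],h[i],max(2,int(np.hypot(*(h[i]-h[i-1]))/2)),endpoint=False) for i in range(len(h))])
print("plate",fit(pc,PLATE,[.515,.067,.1,.02]))
print("plate zfix",fit(pc,PLATE,[.515,.067,.1,.02],True))
E
```

```text
scene [331.8926 196.4936] plate/bench/board grey [ 80.  121.5 168. ] 148.0
top [300.5207 274.2964] plate/bench/board grey [ 70. 104. 152.] 119.0
stage [ 0.5313  0.0953  0.2664 -0.0017] 0.8179797000145282
stage z0 [0.5315 0.0951 0.2658 0.    ] 0.9019685985837751
scene (array([0.53  , 0.0965, 0.2668, 0.    ]), np.float64(0.9357918397319855))
top (array([0.5324, 0.0944, 0.2646, 0.    ]), np.float64(0.6901522884512085))
scene plate area 260128.5
top plate area 282917.0
plate (array([ 0.6262, -0.0121,  0.0005,  0.2083]), np.float64(260.710047304149))
plate zfix (array([ 0.59  , -0.0045,  0.073 ,  0.02  ]), np.float64(264.79612440024766))
```

View pics/crop1.png

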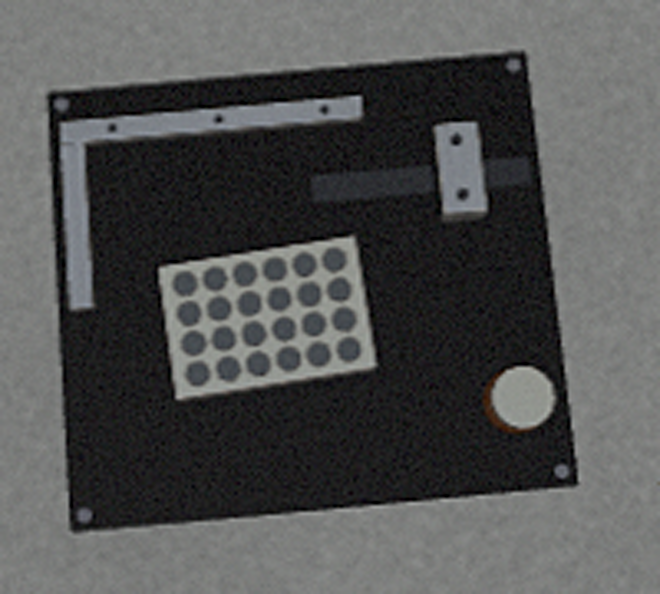

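The crop shows the white 24-well plate (crop centre 268,318), square and clear of the L fences at upper left. The jaw is at crop (461,168) and the jar at (525,398). The stage fit is good, so I now restrict the plate and jaw masks to the board.

```bash
cat >> h.py <<'E'
S=np.load("stage.npy"); Rs=np.array([[np.cos(S[2]),-np.sin(S[2])],[np.sin(S[2]),np.cos(S[2])]])
def to_stage(p): return (np.array(p)[:2]-S[:2])@Rs
def to_world(p): return Rs@np.array(p)+S[:2]
def blob(im,c,seed,thr=60):
    g=cv2.cvtColor(im,cv2.COLOR_RGB2GRAY); m=np.zeros(g.shape,np.uint8)
    d=np.array(STAGE)+[.012,-.012,.012,-.012,0]
    cv2.fillConvexPoly(m,cv2.convexHull(proj(box(S,d)[4:],c).astype(np.int32)),1)
    k=contour((g>thr)&(m>0),proj([seed],c)[0]).astype(np.float32); h=cv2.convexHull(k)[:,0]
    return np.vstack([np.linspace(h[i-1],h[i],max(2,int(np.hypot(*(h[i]-h[i-1]))/2)),endpoint=False) for i in range(len(h))])
def report(I,d,seed,z=.02,name=""):
    k={c:blob(I[c],c,seed) for c in I}
    for fz in(False,True):
        q,e=fit(k,d,[seed[0],seed[1],S[2],z],fz); print(name,"world",q,"stage mm",to_stage(q)*1e3,"dyaw",q[2]-S[2],"err",e)
    return q
def state():
    s=arm.read_state(); R=np.array(s["tool_rot"]); p=np.array(s["position"]); y=R[:,1]
    print("t",s["time_s"],"tcp",p,"stage",to_stage(p)*1e3,"ydir",y,"F stage",np.array(s["ft_force"])[:2]@Rs,s["ft_force"],"w",s["width"]); return R,p
E
python3 - <<'E'
from h import *
I=grab()
report(I,PLATE,[.515,.067,.042],name="plate")
report(I,[-.03,.03,-.015,.015,.03],[.634,-.04,.05],name="jaw")
R,p=state()
print("jar stage",to_stage([.488,-.0965])*1e3,"bottle",to_stage([.552,.345])*1e3,"flask",to_stage([.412,.272])*1e3)
print("rz",-(S[2]+np.pi/2-np.arctan2(R[1,1],R[0,1])))
for n,t,z in(("preplate",[-.16,.0],.15),):
    print(n,to_world(t),"tool mm",R.T@(np.r_[to_world(t),z]-p)*1e3)
E
```

```text
plate world [0.5123 0.0672 0.3344 0.0232] stage mm [-25.8532 -21.9242] dyaw 0.06866630422532322 err 0.4036363344562978
plate world [0.5112 0.0678 0.3353 0.02  ] stage mm [-26.6862 -21.046 ] dyaw 0.06957035484223778 err 0.6623417569041296
jaw world [ 0.6285 -0.038   0.1756  0.0241] stage mm [  58.6775 -153.9888] dyaw -0.09012049685660414 err 0.9612562096662971
jaw world [ 0.627  -0.0379  0.1992  0.02  ] stage mm [  57.2536 -153.4764] dyaw -0.06655029883593877 err 1.0279015009698562
t 1.0 tcp [0.2054 0.5903 0.2226] stage [-184.5665  563.4106] ydir [0.3286 0.9445 0.    ] F stage [-0.0118  0.2912] [-0.0879  0.2779 -1.1036] w 0.08699366977225322
jar stage [ -92.2678 -173.4962] bottle [ 85.4453 235.6937] flask [-68.8129 202.0276]
rz -0.6005511038067572
preplate [0.3771 0.0531] tool mm [-338.6462 -450.9468   72.5629]
```

>>> move_arm(increments=[[[0,0,-0.15],[-49,-55,0],-1],[[0,0,-0.3],[-97,-111,0],-1],[[0,0,-0.45],[-145,-166,20],-1],[[0,0,-0.6],[-194,-221,40],-1],[[0,0,-0.6],[-242,-277,60],-1],[[0,0,-0.6],[-291,-332,80],-1],[[0,0,-0.6],[-339,-388,102],-1],[[0,0,-0.6],[-388,-443,102],-1],[[0,0,-0.6],[-388,-443,102],-1],[[0,0,-0.6],[-388,-443,102],-1],[[0,0,-0.6],[-388,-443,102],-1],[[0,0,-0.6],[-388,-443,102],-1],[[0,0,-0.6],[-388,-443,102],-1],[[0,0,-0.6],[-388,-443,102],-1]])

```text
time_s: 2.75
position: [0.4261, 0.0454, 0.1207]
tool_rot: [[-0.965, -0.264, 0.0], [-0.264, 0.965, 0.0], [-0.0, -0.0, -1.0]]
ft_force: [-0.1, 1.2, 0.5]
width: 0.0872
finger_force: 0.0
```

```bash
python3 -c "
from h import *
R,p=state();print(R)"
```

```text
t 2.75 tcp [0.4261 0.0454 0.1207] stage [-114.6993  -20.3736] ydir [-0.2639  0.9646 -0.    ] F stage [0.2505 1.1906] [-0.071   1.2146  0.4596] w 0.08719241638265385
[[-0.9646 -0.2639  0.0004]
 [-0.2639  0.9646  0.0001]
 [-0.0004 -0.     -1.    ]]
```

>>> move_arm(increments=[[[0,0,0],[0,0,40],-1],[[0,0,0],[0,0,75],-1],[[0,0,0],[0,0,92],-1],[[0,0,0],[-10,0,92],-1],[[0,0,0],[-20,0,92],-1],[[0,0,0],[-25,0,92],-1],[[0,0,0],[-29,0,92],-1],[[0,0,0],[-33,0,92],-1],[[0,0,0],[-37,0,92],-1],[[0,0,0],[-41,0,92],-1],[[0,0,0],[-46,0,92],-1],[[0,0,0],[-51,0,92],-1],[[0,0,0],[-56,0,92],-1],[[0,0,0],[-61,0,92],-1],[[0,0,0],[-66,0,92],-1],[[0,0,0],[-71,0,92],-1],[[0,0,0],[-76,0,92],-1],[[0,0,0],[-81,0,92],-1],[[0,0,0],[-86,0,92],-1],[[0,0,0],[-90,0,92],-1]])

```text
time_s: 5.25
position: [0.5134, 0.068, 0.0285]
tool_rot: [[-0.965, -0.262, -0.0], [-0.262, 0.965, -0.0], [0.0, -0.0, -1.0]]
ft_force: [-1.5, -1.1, 2.6]
width: 0.0868
finger_force: 0.7
```

```bash
python3 -c "
from h import *
R,p=state()
I=grab();cv2.imwrite('pics/mid.png',np.vstack([I['top'][180:360,210:430,::-1],I['scene'][130:330,200:420,::-1][:180]]).repeat(2,0).repeat(2,1)[:600*2][:, :])
cv2.imwrite('pics/mid.png',np.hstack([cv2.resize(I['top'][180:360,220:420,::-1],(400,360)),cv2.resize(I['scene'][140:320,210:410,::-1],(400,360))]))"
```

```text
t 5.25 tcp [0.5134 0.068  0.0285] stage [-24.5266 -21.3985] ydir [-0.2621  0.965  -0.    ] F stage [-1.6948 -0.6364] [-1.4681 -1.0591  2.5535] w 0.08680905328066015
```

View pics/mid.png

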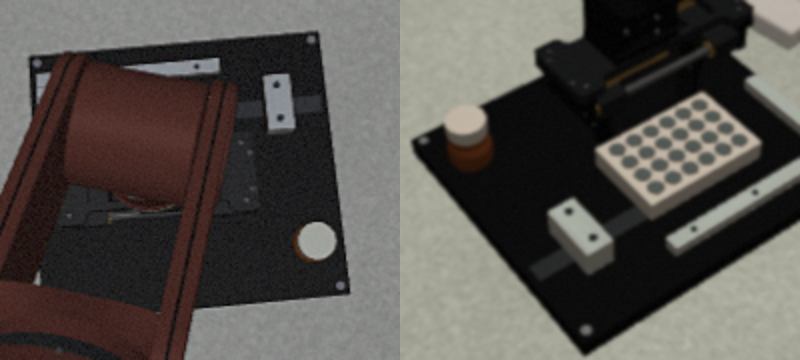

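The scene half (right, plate at 678,155) shows both fingers behind the plate. It is square and about 30 mm short of the rear fence, with the jar and jaw untouched.

>>> move_arm(increments=[[[0,0,0],[-4,0,0],-1],[[0,0,0],[-8,0,0],-1],[[0,0,0],[-12,0,0],-1],[[0,0,0],[-16,0,0],-1],[[0,0,0],[-19,0,0],-1],[[0,0,0],[-22,0,0],-1],[[0,0,0],[-24,0,0],-1],[[0,0,0],[-25,0,0],-1],[[0,0,0],[-26,0,0],-1]])

```text
time_s: 6.48
position: [0.5381, 0.0748, 0.0286]
tool_rot: [[-0.965, -0.262, -0.0], [-0.262, 0.965, -0.0], [0.0, -0.0, -1.0]]
ft_force: [-1.9, -0.3, 0.2]
width: 0.0869
finger_force: 0.8
```

>>> move_arm(increments=[[[0,0,0],[-1,0,0],-1],[[0,0,0],[-2,0,0],-1]])

```text
time_s: 6.72
position: [0.5402, 0.0753, 0.0286]
tool_rot: [[-0.965, -0.262, 0.0], [-0.262, 0.965, -0.0], [0.0, -0.0, -1.0]]
ft_force: [-1.9, -0.8, 0.8]
width: 0.0871
finger_force: 0.8
```

>>> move_arm(increments=[[[0,0,0],[-1,0,0],-1],[[0,0,0],[-2,0,0],-1]])

```text
time_s: 6.98
position: [0.5415, 0.0757, 0.0285]
tool_rot: [[-0.965, -0.262, -0.002], [-0.262, 0.965, -0.0], [0.002, 0.0, -1.0]]
ft_force: [-4.9, -1.9, 5.1]
width: 0.087
finger_force: 3.2
```

>>> move_arm(increments=[[[0,0,0],[-0.5,0,0],-1],[[0,0,0],[-1,0,0],-1]])

```text
time_s: 7.22
position: [0.5415, 0.0757, 0.0284]
tool_rot: [[-0.965, -0.262, -0.004], [-0.262, 0.965, -0.001], [0.004, 0.0, -1.0]]
ft_force: [-8.9, -3.5, 8.3]
width: 0.087
finger_force: 4.7
```

>>> move_arm(increments=[[[0,0,0],[3,0,0],-1],[[0,0,0],[15,0,0],-1],[[0,0,0],[35,0,0],-1],[[0,0,0],[40,0,-30],-1],[[0,0,0],[40,0,-90],1],[[0,0,0],[20,-45,-110],1],[[0,0,0],[-5,-90,-110],1],[[0,0,0],[-30,-140,-110],1],[[0,0,0],[-50,-184,-110],1],[[0,0,0],[-50,-184,-110],1],[[0,0,0],[-50,-184,-110],1]])

```text
time_s: 8.6
position: [0.6386, -0.088, 0.1379]
tool_rot: [[-0.965, -0.262, -0.001], [-0.262, 0.965, 0.001], [0.001, 0.001, -1.0]]
ft_force: [-0.9, 1.2, -0.1]
width: 0.0252
finger_force: 0.0
```

```bash
python3 -c "
from h import *
R,p=state()
I=grab();cv2.imwrite('pics/mid2.png',np.hstack([cv2.resize(I['top'][180:360,220:420,::-1],(400,360)),cv2.resize(I['scene'][140:320,210:410,::-1],(400,360))]))"
```

```text
t 8.6 tcp [ 0.6386 -0.088   0.1379] stage [  55.2673 -204.8873] ydir [-0.2617  0.9652  0.001 ] F stage [-0.5246  1.4278] [-0.8812  1.2399 -0.0688] w 0.025229681237438826
```

View pics/mid2.png

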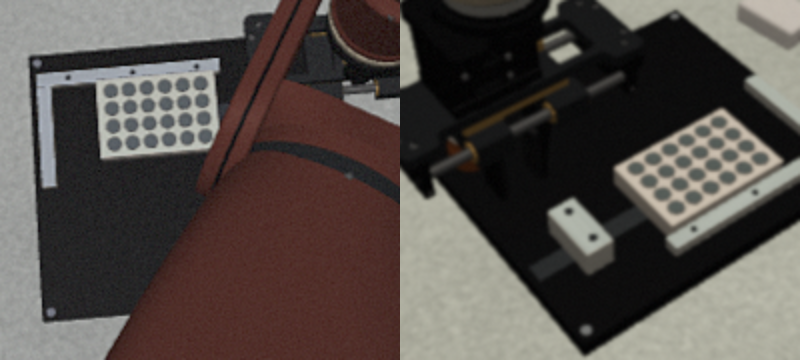

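The plate's long side is flush with the rear fence (top half, around 160,115). The jaw is still in place, and the fingers are beyond its rear face.

>>> move_arm(increments=[[[0,0,0],[-1,0,40],1],[[0,0,0],[-2,0,80],1],[[0,0,0],[-2,0,104],1],[[0,0,0],[-2,0,108],1],[[0,0,0],[-2,8,108],1],[[0,0,0],[-2,14,108],1],[[0,0,0],[-2,18,108],1],[[0,0,0],[-2,22,108],1],[[0,0,0],[-2,26,108],1],[[0,0,0],[-2,31,108],1],[[0,0,0],[-2,36,108],1],[[0,0,0],[-2,41,108],1],[[0,0,0],[-2,46,108],1],[[0,0,0],[-2,51,108],1],[[0,0,0],[-2,56,108],1],[[0,0,0],[-2,61,108],1]])

```text
time_s: 10.7
position: [0.6254, -0.0286, 0.0306]
tool_rot: [[-0.965, -0.262, 0.0], [-0.262, 0.965, -0.0], [-0.0, -0.0, -1.0]]
ft_force: [-0.3, -2.6, 1.1]
width: 0.0008
finger_force: 1.1
```

```bash
python3 -c "
from h import *
R,p=state()"
```

```text
t 10.7 tcp [ 0.6254 -0.0286  0.0306] stage [  58.1835 -144.0909] ydir [-0.2621  0.965  -0.0001] F stage [-0.9627 -2.4792] [-0.2778 -2.645   1.1041] w 0.0008446358266111485
```

>>> move_arm(increments=[[[0,0,0],[0,4,0],1],[[0,0,0],[0,8,0],1],[[0,0,0],[0,12,0],1],[[0,0,0],[0,16,0],1],[[0,0,0],[0,20,0],1],[[0,0,0],[0,24,0],1],[[0,0,0],[0,28,0],1],[[0,0,0],[0,32,0],1],[[0,0,0],[0,36,0],1],[[0,0,0],[0,40,0],1],[[0,0,0],[0,44,0],1],[[0,0,0],[0,47,0],1],[[0,0,0],[0,50,0],1],[[0,0,0],[0,52,0],1],[[0,0,0],[0,54,0],1],[[0,0,0],[0,55,0],1],[[0,0,0],[0,55,0],1]])

```text
time_s: 12.82
position: [0.611, 0.0243, 0.0305]
tool_rot: [[-0.965, -0.262, -0.0], [-0.262, 0.965, 0.0], [0.0, 0.0, -1.0]]
ft_force: [0.7, -1.7, 2.0]
width: 0.0007
finger_force: 1.0
```

```bash
python3 -c "
from h import *
R,p=state()
I=grab();cv2.imwrite('pics/mid3.png',np.hstack([cv2.resize(I['top'][180:360,220:420,::-1],(400,360)),cv2.resize(I['scene'][140:320,260:460,::-1],(400,360))]))"
```

```text
t 12.825 tcp [0.611  0.0243 0.0305] stage [ 58.1289 -89.2121] ydir [-0.2621  0.965   0.0003] F stage [ 0.2425 -1.7784] [ 0.7011 -1.6522  2.0291] w 0.0006873176937998312
```

View pics/mid3.png

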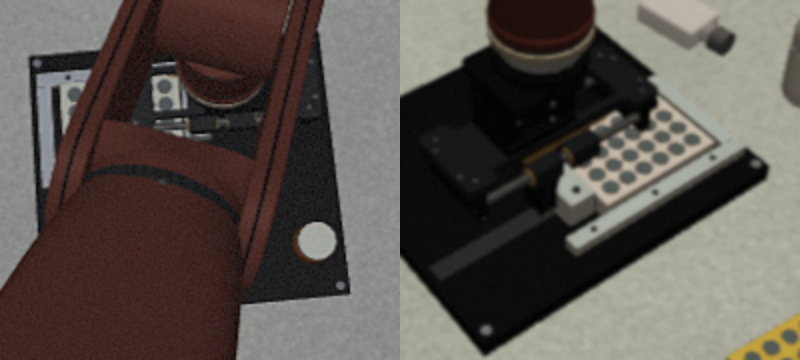

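The jaw is against the plate, with a small gap left to the side fence (scene half, 730,140). I continue in 1 mm steps, watching the force.

>>> move_arm(increments=[[[0,0,0],[0,1,0],1],[[0,0,0],[0,2,0],1],[[0,0,0],[0,3,0],1],[[0,0,0],[0,4,0],1],[[0,0,0],[0,4,0],1]])

```text
time_s: 13.55
position: [0.6099, 0.0282, 0.0304]
tool_rot: [[-0.965, -0.262, -0.0], [-0.262, 0.965, 0.0], [0.0, 0.0, -1.0]]
ft_force: [0.8, -1.5, -0.4]
width: 0.0005
finger_force: 1.0
```

>>> move_arm(increments=[[[0,0,0],[0,1,0],1],[[0,0,0],[0,2,0],1]])

```text
time_s: 13.8
position: [0.6094, 0.0299, 0.0305]
tool_rot: [[-0.965, -0.262, -0.0], [-0.262, 0.965, -0.0], [0.0, -0.0, -1.0]]
ft_force: [1.3, -2.7, -0.6]
width: 0.0002
finger_force: 1.3
```

>>> move_arm(increments=[[[0,0,0],[0,0.7,0],1],[[0,0,0],[0,1.5,0],1]])

```text
time_s: 14.05
position: [0.609, 0.0314, 0.0305]
tool_rot: [[-0.965, -0.262, -0.0], [-0.262, 0.965, 0.0], [0.0, 0.0, -1.0]]
ft_force: [1.3, -2.0, -0.7]
width: 0.0004
finger_force: 1.3
```

>>> move_arm(increments=[[[0,0,0],[0,0.7,0],1],[[0,0,0],[0,1.5,0],1]])

```text
time_s: 14.3
position: [0.6086, 0.0329, 0.0305]
tool_rot: [[-0.965, -0.262, -0.0], [-0.262, 0.965, 0.0], [0.0, 0.0, -1.0]]
ft_force: [0.6, -2.9, -0.8]
width: 0.0006
finger_force: 1.3
```

>>> move_arm(increments=[[[0,0,0],[0,0.7,0],1],[[0,0,0],[0,1.5,0],1]])

```text
time_s: 14.55
position: [0.6082, 0.0343, 0.0304]
tool_rot: [[-0.965, -0.262, -0.0], [-0.262, 0.965, -0.0], [0.0, 0.0, -1.0]]
ft_force: [2.0, -1.9, -1.7]
width: 0.0005
finger_force: 1.3
```

>>> move_arm(increments=[[[0,0,0],[0,0.7,0],1],[[0,0,0],[0,1.5,0],1]])

```text
time_s: 14.8
position: [0.608, 0.0352, 0.0305]
tool_rot: [[-0.965, -0.262, 0.0], [-0.262, 0.965, -0.001], [0.0, -0.001, -1.0]]
ft_force: [2.2, -6.2, -3.2]
width: 0.0001
finger_force: 3.2
```

```bash
python3 -c "
from h import *
R,p=state()
for d in arm.tip_of('jaw_back','scene')[:2]: print(d, to_stage(d['at']))
I=grab();cv2.imwrite('pics/mid4.png',cv2.resize(I['scene'][170:270,330:450,::-1],(720,600),interpolation=cv2.INTER_CUBIC))"
```

```text
t 14.8 tcp [0.608  0.0352 0.0305] stage [ 58.087  -77.9094] ydir [-0.2623  0.965  -0.001 ] F stage [ 0.514  -6.5512] [ 2.2166 -6.1862 -3.2184] w 5.612585240630458e-05
{'at': [0.6087, 0.0293, 0.037], 'conf': 0.76} [ 0.0572 -0.0838]
```

View pics/mid4.png

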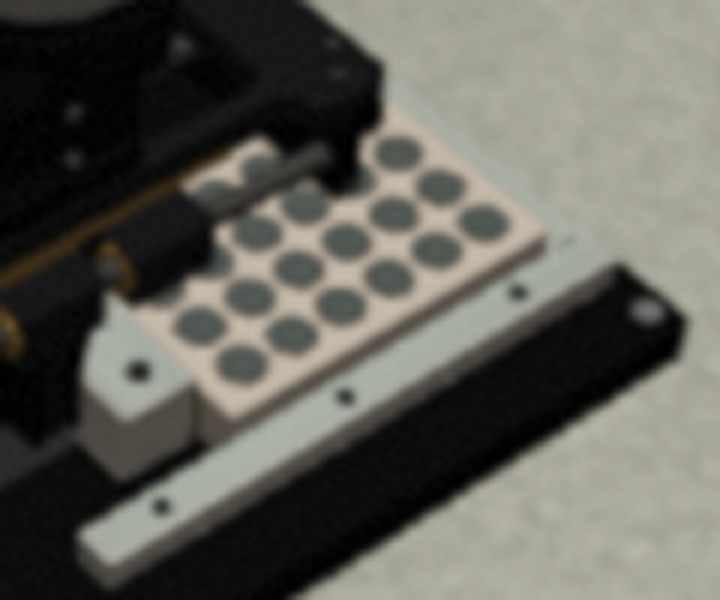

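The plate is in the corner with the jaw against it (jaw top at 138,372), and the force is rising. One more small press to confirm.

>>> move_arm(increments=[[[0,0,0],[0,0.6,0],1],[[0,0,0],[0,1.0,0],1],[[0,0,0],[0,1.0,0],1]])

```text
time_s: 15.32
position: [0.608, 0.0352, 0.0305]
tool_rot: [[-0.965, -0.262, 0.001], [-0.262, 0.965, -0.002], [-0.0, -0.002, -1.0]]
ft_force: [3.3, -7.9, -3.8]
width: 0.0005
finger_force: 4.2
```

>>> move_arm(increments=[[[0,0,0],[0,-2,0],1],[[0,0,0],[0,-10,0],1],[[0,0,0],[0,-30,0],1],[[0,0,0],[0,-40,-20],1],[[0,0,0],[0,-50,-60],1],[[0,0,0],[20,-70,-110],1],[[0,0,0],[60,-110,-130],1],[[0,0,0],[100,-160,-140],1],[[0,0,0],[120,-210,-140],1],[[0,0,0],[130,-260,-140],1],[[0,0,0],[130,-260,-140],1],[[0,0,0],[130,-260,-140],1]])

```text
time_s: 16.82
position: [0.5503, -0.2486, 0.1714]
tool_rot: [[-0.965, -0.261, 0.001], [-0.261, 0.965, 0.0], [-0.001, 0.0, -1.0]]
ft_force: [0.3, 0.0, 0.0]
width: 0.0003
finger_force: 0.0
```

```bash
python3 -c "
from h import *
R,p=state()
I=grab();cv2.imwrite('pics/end.png',np.hstack([cv2.resize(I['top'][190:340,220:390,::-1],(400,353)),cv2.resize(I['scene'][140:320,260:460,::-1],(400,360))[:353]]))
for t in ('plate','jaw_back'):
  for c in I:
    for d in arm.tip_of(t,c)[:4]: print(t,c,d['conf'],to_stage(d['at']))"
```

```text
t 16.825 tcp [ 0.5503 -0.2486  0.1714] stage [ -72.1263 -336.6041] ydir [-0.2609  0.9654  0.0001] F stage [ 0.3299 -0.0736] [0.3377 0.0157 0.0475] w 0.0002929958284062388
plate scene 0.68 [0.0586 0.0256]
plate scene 0.6 [ 0.3128 -0.0057]
plate scene 0.55 [-0.1311 -0.334 ]
plate scene 0.22 [-0.092  -0.1754]
plate top 0.91 [0.0601 0.0246]
plate top 0.83 [-0.1303 -0.3405]
plate top 0.6 [ 0.3178 -0.0001]
jaw_back scene 0.57 [ 0.056  -0.0715]
jaw_back scene 0.2 [-0.001  -0.0011]
jaw_back top 0.89 [ 0.056  -0.0725]
jaw_back top 0.21 [0.0603 0.0259]
jaw_back top 0.18 [-0.0677  0.2066]
```

View pics/end.png

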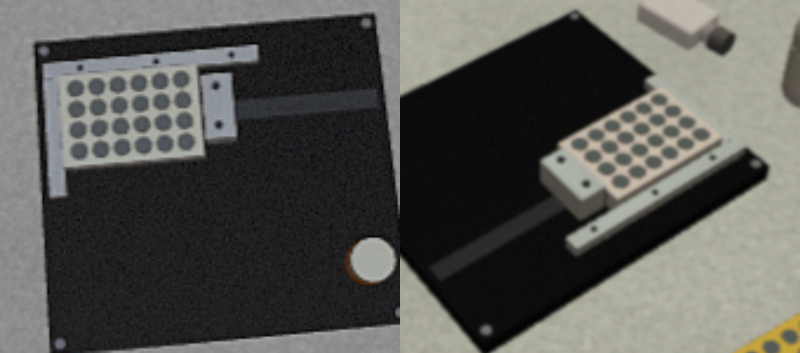

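The end view shows the plate in the corner with the jaw touching it at (203,108). The jar, flask and bottle are unmoved. Before handing in I check squareness and fence gaps from the well grid.

```bash
python3 - <<'E'
from h import *
I=grab(); im=I["top"]
g=cv2.cvtColor(im,cv2.COLOR_RGB2GRAY).astype(np.float32); g=cv2.GaussianBlur(g,(0,0),.7)
for c in ("top","scene"):
    gg=cv2.GaussianBlur(cv2.cvtColor(I[c],cv2.COLOR_RGB2GRAY).astype(np.float32),(0,0),.7)
    # maximise well/wall contrast over plate pose: wells dark, gaps between bright
    ij=np.array([[(i-1.5),(j-2.5)] for i in range(4) for j in range(6)])
    mid=np.array([[(i-1),(j-2)] for i in range(3) for j in range(5)])
    def cost(v):
        x,y,a,p=v; R=np.array([[np.cos(a),-np.sin(a)],[np.sin(a),np.cos(a)]])
        def s(m):
            w=(R@(m*p).T).T+[x,y]; w=w@Rs.T+S[:2]; uv=proj(np.c_[w,np.full(len(w),.042)],c).astype(np.float32)
            return cv2.remap(gg,uv[:,:1],uv[:,1:],cv2.INTER_LINEAR).mean()
        return s(ij)-s(mid)
    from scipy.optimize import minimize
    r=min((minimize(cost,[x,y,0,.0193],method="Nelder-Mead",options=dict(initial_simplex=np.array([[x,y,0,.0193]]*5)+np.vstack([np.zeros(4),np.diag([.003,.003,.03,.0008])]))) for x in(.054,.058,.062) for y in(.022,.026,.03)),key=lambda r:r.fun)
    print(c,r.x,r.fun)
cv2.imwrite("pics/end2.png",cv2.resize(im[205:270,230:325,::-1],(800,547),interpolation=cv2.INTER_CUBIC))
E
```

```text
top [0.0585 0.0233 0.0229 0.0194] -84.01786041259766
scene [0.0568 0.0273 0.0023 0.0195] -96.3057861328125
```

View pics/end2.png

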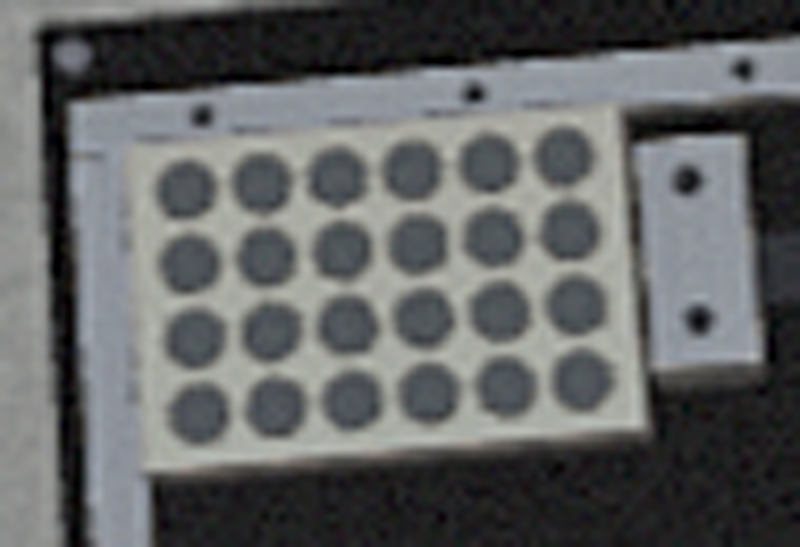

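The crop shows the plate's edges parallel to both fences with no visible gap. The dark strip at (640,230) is the jaw's rubber face, in contact with the plate. Measured position is within about 2 mm of the seat.

```bash
python3 -c "
from cell import arm
print(arm.hand_in())"
```

```text
the job is handed in; nothing more can be done
None
```

The job is handed in: the plate was pushed flush to the rear fence, then clamped in the corner by the jaw. It measured within about 3 mm of the seat, with nothing else disturbed; the hand-in returned no verdict.

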